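# Shut and latch the bearing bin

### The arm

A 6-joint arm with a two-finger parallel gripper is mounted at the origin on the work surface. World frame = base frame: x ahead of the robot, y to its left, z up, the work surface at z = 0. Lengths are in mm, angles in rad, forces in N, time in s.
With the tool pointing down it reaches from about 375 to 900 mm from the base axis. Payload 3.1 kg.
Tool frame: the origin (TCP) lies at the centre of the arm's flange, where the gripper is bolted on; the fingertips stand 182 mm ahead of it and the grasp point (between the pads) lies 164 mm ahead of it; z points along the fingers, y is the direction in which the jaws open and shut (so a half turn about z gives the same grasp; the last joint's range is limited). The gripper opens to 87 mm and grips with 3 to 60 N. Pads are 19 mm wide; open, the fingers measure 117 mm over their backs; the gripper's body (75 mm by 190 mm) begins 51 mm behind the grasp point.
Start: joints at [0.97, 0.527, 1.433, -0, 1.181, -0.178], TCP at [256.406, 569.96, 404.748] pointing down, gripper open.
Joint ranges: [-3.08, 3.08], [-0.75, 2.2], [0.22, 2.44], [-1.43, 4.57], [0, 2.65], [-2.85, 2.85]. Speed limits (rad/s): [2.79, 2.79, 3.14, 3.14, 3.14, 3.14].

### API

Orientations are given as a rotation vector (axis times angle).
In Python, from rig import ctrl gives the robot as it stands. The module is installed in compiled form; this text tells all that it offers.
- The arm moves only by the tool move_arm, never from a script. Its argument "increments" is a list of rows, each an object with "dp": the shift along the tool's x, y, z in cm, a list of three; "delta_rot": the turn, a rotation vector about the tool's x, y, z in rad, a list of three; "jaw": the finger opening in cm, from 0 to 8.7. A call has 1 to 12 rows; each row is the pose to reach, as a shift and turn from the pose commanded when the call began, along the tool's axes at that moment; what a row does not reach only later rows make up. A row lasts 1/10 s, in which the tool goes at most 50 mm and 8.59 degrees, less where a joint would pass 70% of its speed; a pose out of reach is approached as far as the arm can. A call with a gripper value outside its range is refused whole. The fingers move at their own pace and stop on an object; the grip force is fixed at half the most. Time passes only in rows, so rows that repeat a pose let the fingers close. It gives the time, the measured TCP pose, the force and the opening at its end, in the units of the state.
- ctrl.get_obs(): the state, without advancing time (a new reading comes with each control period).
- ctrl.grab_frame(name): name is "scene" or "side" or "wrist"; returns a dict with "image" (420x560x3 uint8, red, green, blue), "range_z" (420x560 float32, mm along the optical axis (not along the pixel's ray), 0 where there is no reading), "mtx" (3x3 intrinsics, pixels), "dist" ([k1, k2, p1, p2, k3] as OpenCV has them; the pictures are not rectified), "R" (3x3) and "t" (3): a world point X has camera coordinates R X + t; the wrist camera has in their place "T_tool_cam" (4x4, takes a point from camera to tool coordinates, whose origin is the TCP and whose axes are the flange's). Camera axes: x right, y down, z forward; pixel columns grow to the right and rows downward; lengths in mm; the calibration is good to about 2 mm. A picture is of the moment at which its call begins: read the wrist's pose just before it.
- ctrl.finish_job(): hands the job in, once; it reports no verdict.
The state is a dict: "time": time; "joints": joint angles; "dq": joint speeds; "tau": joint torques, N m; "ee_pos": TCP position; "ee_rot": TCP orientation; "force": force on the tool from outside, world axes, zero at the start; "moment": the same for the moment, N m; "opening": finger opening in mm.
Only numpy, scipy, OpenCV 4.12 (cv2) and the standard library are available. Lean on these libraries where they do the work, as an engineer would, in place of code of your own. Each camera call takes 0.05 s, during which the arm holds its last target.

### The job

Close the flap lid of the green parts bin and lock it: swing the flap down, press it gently home against its springy seal until you feel it rest on the strike bar and, holding it there, turn the wing knob clockwise until you feel the hidden tongue come up against its rubber stop behind the bar. Work by feel: do not slam or lean on the flap, and do not force the tongue against the bar or its stop. Let go with the flap shut and held by the tongue, and leave the truck, the nut and the pivot cup where they are.

Things in the scene. Friction and masses are not known exactly. Their poses are not given: they have to be found in the camera images.
- bin: green plastic bin bolted to the bench, 200 mm deep (x), 180 wide, 100 high; origin under its centre, x from front to hinge, z up. Along its front edge runs an aluminium strike bar, 6 mm thick, from 4 mm in front of the front face to 20 mm behind it, set by slotted screws: its top is 110 mm above the bench, up to 3.5 mm more or less from bin to bin, with a springy black rubber seal along it
- flap (a joint): hinge of the flap lid (rad): 0 when level, growing as its front edge rises; starts at 0.75 to 1.2. Stiff: the flap stays where it is left; 1 to 4 N at the front edge moves it. Let go unlatched on its seal it stands 4 to 10 mm above the strike bar, at about 0 to 0.07 rad; shut and latched it is between -0.02 and 0.035
- wing_knob (a joint): turn of the wing knob (rad): at 0 wing and tongue are parallel to the bin's front edge (unlocked); grows clockwise seen from above; near pi/2 both point at the front edge. Starts at 0.1 to 0.35. Takes about 0.05 N m and stays where it is left. The tongue meets its stop somewhere from 1.2 to 1.65, differing from bin to bin; there the torque rises by 0.03 to 0.1 N m per 0.01 rad
- bin_hinge (a point): middle of the flap's hinge line at the bin's far top edge, 104 mm from the bin's centre and 113 mm above the bench; x from front to hinge, y along the hinge line, z up
- flap_edge (a point): middle of the flap's free front edge on its outer (upper) face, 208 mm from the hinge line; x from front edge to hinge, y along the hinge, z outward. The flap is green plastic, 188 mm wide, 6 mm thick (hinge line at half thickness), about 0.28 kg, plain apart from the knob and two 3 mm side ribs
- knob_grip (a point): middle of the black knob's wing, on the knob's axis, 159 mm from the hinge line, 23 mm out from the flap's mid-plane; x across the wing, y along it, z out. Wing 10 mm thick, 46 long, 24 high (12 either way). At its foot a round skirt 48 mm across turns with it, its top 12 mm below this point; fingertips may press on it
- tongue_side (a point): leading side of the steel tongue hidden under the flap, 27 mm from the knob's axis. Tongue: on the wing's -y side (white line), tip 36 mm from the axis, 14 wide, 4 thick, upper face 7.5 mm below the flap's underside. It passes under the strike bar only with the flap within 1.5 mm of the bar, else it jams on its edge. Over 18 N on bar or stop (0.5 N m of turning) is forcing it
- knob_skirt (a point): centre of the top of the knob's skirt, on the knob's axis. Pressed down here the flap yields against the seal, first at about 4 to 7 N, then about 1.2 N more per mm, until at 9 to 16 N it meets the strike bar and the force rises steeply. Holding it there with 3 to 6 N more is right; 15 N more is leaning on it
- truck_center (a point): bare aluminium skateboard truck lying on its 80 by 56 mm baseplate, 25 mm above the bench, axle 204 mm long along y at 35 mm height; bystander
- nut_center (a point): chrome kingpin nut, 16 mm wide, 9 mm high, lying in the steel tray; centre; bystander
- cup_center (a point): black nylon pivot cup, 22 mm across, 14 mm high, lying in the steel tray; centre; bystander
- tray: fixed steel tray 130 (x) by 150 (y) by 18 mm; origin under its centre
- wheel_block: fixed plywood block 140 by 140 mm with four sky-blue wheels on pegs, 60 mm high in all; origin under its centre

How it is judged:
By the outcome, as a careful person would: the job done as asked, in the order asked, and still so for the second after the job is handed in, with the robot touching nothing.
It also fails if it takes over 72 s, if anything falls off the work surface, if the arm or the gripper's body presses on something with over 40 N, if the wrist force passes 120 N, or if a joint passes its speed limit or range.

## Working session

There is one attempt and no reset: what is moved stays moved. The work goes in short steps, Python scripts to look and compute and a tool call to move; the robot and the scene stay as the last step left them, time stands still between calls to the robot, and variables do not carry over. Pictures are saved under pics/ and viewed, and the job is handed in when it is done.

Besides the shell and the picture viewer there is one more tool, called after "Emit:" as name([rows], argument=value, ...), one row to a line, values as JSON. move_arm: Moves the arm, as the interface text tells. Its arguments: {"type":"object","properties":{"increments":{"type":"array","items":{"type":"object","properties":{"dp":{"type":"array","items":{"type":"number"}},"delta_rot":{"type":"array","items":{"type":"number"}},"jaw":{"type":"number"}}}}},"required":["increments"]}

```bash
mkdir -p pics
cat > h.py <<'E'
import numpy as np, cv2
from rig import ctrl
from scipy.spatial.transform import Rotation as R
def st():
    o=ctrl.get_obs(); print({k:np.round(o[k],3).tolist() for k in o}); return o
def save(n,f): cv2.imwrite('pics/'+f,cv2.cvtColor(n['image'],cv2.COLOR_RGB2BGR))
def cloud(f,T=None):
    h,w=f['range_z'].shape; u,v=np.meshgrid(np.arange(w),np.arange(h))
    p=cv2.undistortPoints(np.stack([u,v],-1).reshape(-1,1,2).astype(float),f['mtx'],f['dist']).reshape(h,w,2)
    z=f['range_z'].astype(float); c=np.dstack([p[...,0]*z,p[...,1]*z,z])
    if T is None: return (c-f['t'])@f['R']
    return c@T[:3,:3].T+T[:3,3]
E
python3 - <<'E'
from h import *
o=st()
for n in ['scene','side','wrist']:
    f=ctrl.grab_frame(n); save(f,n+'0.png'); np.savez(n+'0.npz',**f)
    print(n,f['range_z'].min(),f['range_z'].max(),(f['range_z']>0).mean())
E
```

```text
{'time': 0.0, 'joints': [0.969, 0.528, 1.434, -0.0, 1.181, -0.179], 'dq': [0.0, -0.0, -0.0, -0.0, 0.0, 0.002], 'tau': [0.001, -44.005, -17.659, 0.063, 0.058, -0.0], 'ee_pos': [256.23, 569.685, 403.764], 'ee_rot': [-0.659, -3.071, 0.003], 'force': [-0.455, 1.442, -0.425], 'moment': [0.053, 0.029, 0.024], 'opening': 87.445}
scene 0.0 2938.5874 0.9961267006802721
side 0.0 3118.6877 0.9960884353741497
wrist 0.0 1221.1307 0.9957950680272109
```

View pics/scene0.png

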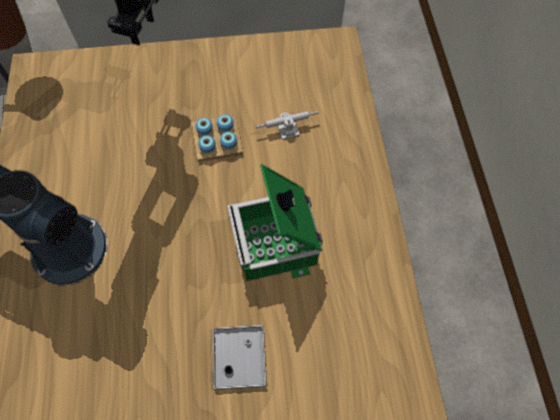

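View pics/side0.png

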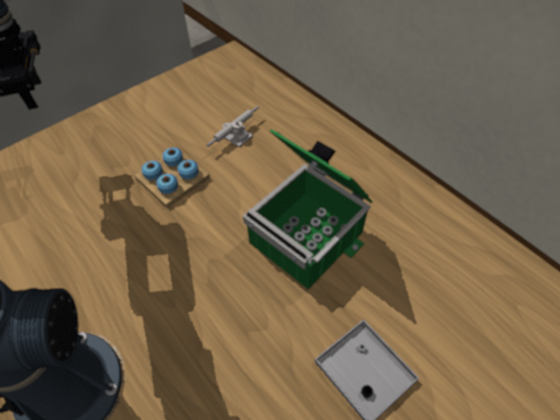

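View pics/wrist0.png

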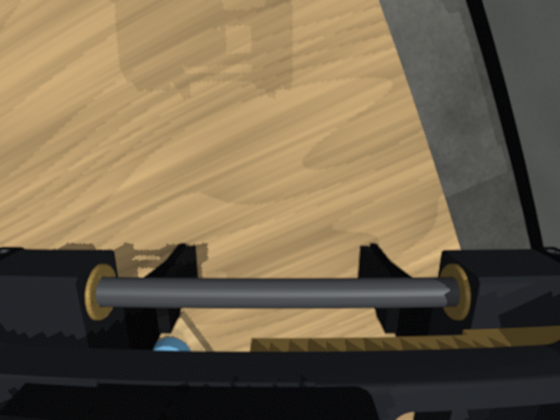

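Scene view: the bin is at about (275,235) with its front toward the robot, and the flap is up with its black knob at (285,200). The truck is at (288,122), the tray at (240,358) and the wheels at (217,133). Next I'll measure the bin and flap.

```bash
cat > m.py <<'E'
from h import *
for n in ['scene','side']:
    f=dict(np.load(n+'0.npz')); P=cloud(f); im=f['image'].astype(int); r,g,b=im[...,0],im[...,1],im[...,2]
    ok=f['range_z']>0
    green=ok&(g>1.5*r)&(g>1.4*b)&(g>30)
    print(n,'cam',-f['R'].T@f['t'], green.sum())
    x,y,z=P[...,0],P[...,1],P[...,2]
    G=P[green]; print('green range',np.percentile(G,[0,2,50,98,100],axis=0).round(1).tolist())
    # rim: grey pixels, height 95..125 near bin
    cx,cy=np.median(G[:,:2],axis=0)
    near=ok&(abs(x-cx)<200)&(abs(y-cy)<200)
    rim=near&(z>95)&(z<125)&(abs(r-g)<30)&(r>90)
    Q=P[rim]; print('rim',len(Q),np.percentile(Q,[0,2,50,98,100],axis=0).round(1).tolist())
    if len(Q)>20: print(cv2.minAreaRect(Q[:,:2].astype(np.float32)))
    hi=green&(z>128)
    H=P[hi]; 
    for _ in range(5):
        c=H.mean(0); nn=np.linalg.svd(H-c)[2][2]; d=(H-c)@nn; H=H[abs(d)<4]
    nn=nn*np.sign(nn[2]); print('flap',len(H),c.round(1),nn.round(3),'tilt',np.arccos(nn[2]).round(3), 'az',np.arctan2(nn[1],nn[0]).round(3),'max z',H[:,2].max())
    # knob: dark above flap
    dpl=(P-c)@nn
    k=near&(z>128)&(abs(dpl)>6)&(abs(dpl)<45)&(g<70)&(r<60)
    print('knob',k.sum(),np.median(P[k],axis=0).round(1), np.percentile(dpl[k],[5,50,95,99]).round(1))
    table=ok&(abs(z)<30)&(r>120); print('table z',np.median(z[table]).round(2))
    v,u=np.where(near); s=im[v.min():v.max(),u.min():u.max()].astype(np.uint8)
    cv2.imwrite(f'pics/{n}_crop.png',cv2.resize(s[...,::-1],None,fx=4,fy=4,interpolation=3)[:600,:800]); print(u.min(),v.min(),u.max(),v.max())
E
python3 m.py
```

```text
scene cam [ 527.42781995 -577.23235444 1331.57317221] 4341
green range [[484.5, -151.7, -3.7], [497.3, -143.0, 1.6], [592.3, -58.0, 124.6], [676.7, 43.8, 287.8], [687.4, 58.9, 293.6]]
rim 993 [[460.3, -146.7, 95.6], [464.7, -142.7, 99.5], [498.4, -63.8, 110.9], [688.1, 45.8, 120.8], [697.9, 62.4, 124.1]]
((579.233154296875, -42.631988525390625), (222.61032104492188, 191.4163055419922), 7.520601272583008)
flap 2051 [617.9 -47.9 216.5] [0.828 0.113 0.549] tilt 0.989 az 0.136 max z 293.604392836213
knob 238 [607.1 -40.6 263.3] [ 6.6 15.5 31.2 32.7]
table z 0.25
206 163 363 325
side cam [ 181.90361432 -438.83980849  844.37324549] 6048
green range [[465.5, -148.8, -0.5], [469.8, -143.3, 2.8], [603.3, -37.8, 43.4], [677.5, 52.1, 287.1], [682.2, 55.7, 290.6]]
rim 1294 [[458.2, -147.1, 98.7], [463.5, -142.9, 103.1], [499.4, -43.6, 110.2], [680.0, 57.1, 116.6], [692.2, 62.5, 124.4]]
((574.692138671875, -43.12714385986328), (211.19273376464844, 189.54800415039062), 7.888516902923584)
flap 704 [591.3 -67.4 252.1] [0.838 0.117 0.532] tilt 1.01 az 0.139 max z 290.6389368577543
knob 296 [608.4 -45.7 263.4] [ 6.4 21.5 34.  35.2]
table z 0.48
196 129 433 347
```

View pics/scene_crop.png

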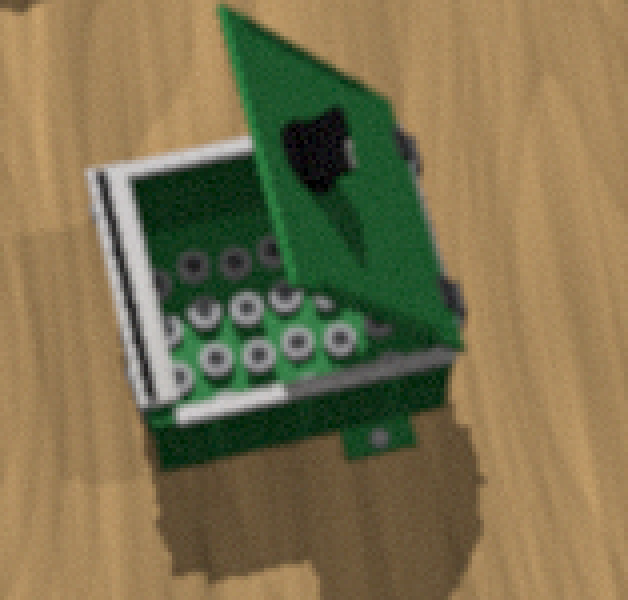

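View pics/side_crop.png

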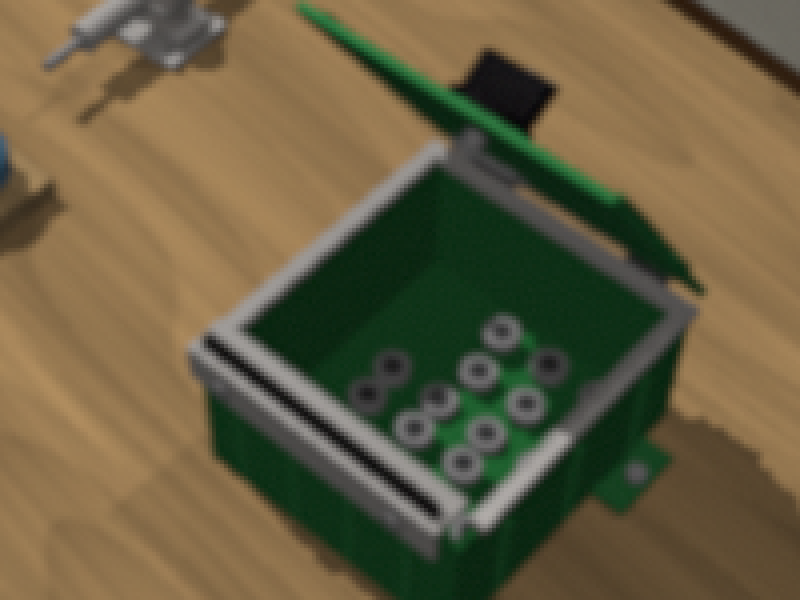

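```bash
cat > m2.py <<'E'
from h import *
for n in ['scene','side']:
    f=dict(np.load(n+'0.npz')); P=cloud(f); im=f['image'].astype(int); r,g,b=im[...,0],im[...,1],im[...,2]
    ok=f['range_z']>0; x,y,z=P[...,0],P[...,1],P[...,2]
    yaw=.137; c,s=np.cos(yaw),np.sin(yaw)
    O=np.array([577,-45]); bx=(x-O[0])*c+(y-O[1])*s; by=-(x-O[0])*s+(y-O[1])*c
    near=ok&(abs(bx)<140)&(abs(by)<130)
    grey=near&(abs(r-g)<25)&(abs(g-b)<35)&(r>75)
    rim=grey&(z>90)&(z<125)
    print(n,'rim bx',np.percentile(bx[rim],[1,5,95,99]).round(1),'by',np.percentile(by[rim],[1,5,95,99]).round(1))
    bar=rim&(bx<-75)&(z>102)
    # bar front edge line: per-by-bin min bx
    Q=[];
    for yy in range(-80,81,10):
        m=bar&(abs(by-yy)<5)
        if m.sum()>3: Q.append((yy,np.percentile(bx[m],8),np.percentile(bx[m],92),np.median(z[m])))
    Q=np.array(Q); print('bar front',Q[:,1].mean().round(1),'slope',np.polyfit(Q[:,0],Q[:,1],1)[0].round(4),'back',Q[:,2].mean().round(1),'z',Q[:,3].mean().round(2),'by',by[bar].min().round(1),by[bar].max().round(1))
    for lo in (-105,-100,-95,-90,-85):
        m=bar&(bx>lo)&(bx<lo+5); print(lo,m.sum(),np.median(z[m]).round(2),r[m].mean().round(0))
    green=near&(g>1.5*r)&(g>1.4*b)&(g>25)
    H=green&(z>140)
    print('flap by',np.percentile(by[H],[.5,2,98,99.5]).round(1),'max z',z[H].max())
    A=np.c_[bx[H],z[H]]; 
    for _ in range(5):
        q=np.polyfit(A[:,1],A[:,0],1); A=A[abs(A[:,0]-np.polyval(q,A[:,1]))<4]
    print('outer/inner face bx at z113',np.polyval(q,113).round(1),'phi',np.arctan2(1,-q[0]*-1 if 0 else q[0]).round(3), q.round(3))
E
python3 m2.py
```

```text
scene rim bx [-106.2 -104.6  105.2  112.1] by [-92.5 -91.   92.3  96.4]
bar front -104.1 slope -0.0049 back -81.9 z 113.26 by -91.4 96.5
-105 121 113.19 156.0
-100 47 118.95 98.0
-95 116 114.05 171.0
-90 118 112.24 199.0
-85 122 113.02 175.0
flap by [-92.4 -91.1  85.7  89.1] max z 293.604392836213
outer/inner face bx at z113 108.1 phi 2.152 [ -0.656 182.226]
side rim bx [-107.2 -106.2   97.6  100.2] by [-91.9 -90.3  93.3  95.7]
bar front -106.2 slope 0.0014 back -81.9 z 111.88 by -91.6 94.6
-105 229 112.53 129.0
-100 36 113.03 106.0
-95 49 113.66 101.0
-90 173 112.22 136.0
-85 174 111.7 149.0
flap by [-92.4 -92.3  79.4  88.6] max z 290.6389368577543
outer/inner face bx at z113 98.3 phi 2.131 [ -0.627 169.164]
```

```bash
cat >> h.py <<'E'
YAW=.137; C0=np.array([576,-44.6])
def b2w(bx,by): c,s=np.cos(YAW),np.sin(YAW); return C0+np.array([c*bx-s*by,s*bx+c*by])
def go(bx,by,ztip,th):
    "row that brings fingertips to bin coords bx,by and height ztip, jaw angle th (world), tool down"
    o=ctrl.get_obs(); Rm=R.from_rotvec(o['ee_rot']); 
    tgt=np.r_[b2w(bx,by),ztip+182]
    yt=np.array([np.cos(th),np.sin(th),0]); zt=np.array([0,0,-1.]); xt=np.cross(yt,zt)
    Rt=R.from_matrix(np.c_[xt,yt,zt])
    print('t',round(o['time'],2),'pos',np.round(o['ee_pos'],1),'F',np.round(o['force'],2),'M',np.round(o['moment'],2),'open',round(o['opening'],1))
    print('dp cm',(Rm.inv().apply(tgt-o['ee_pos'])/10).round(2).tolist(),'rot',(Rm.inv()*Rt).as_rotvec().round(3).tolist())
E
python3 - <<'E'
from h import *
go(35,-50,340,.1)
go(31,-50,282,.1)
E
```

```text
t 0.15 pos [256.3 569.8 404. ] F [-0.61  0.27 -0.53] M [ 0.02 -0.01  0.02] open 87.1
dp cm [-59.98, -45.31, -11.74] rot [-0.002, 0.001, 1.048]
t 0.15 pos [256.3 569.8 404. ] F [-0.61  0.27 -0.53] M [ 0.02 -0.01  0.02] open 87.1
dp cm [-59.64, -45.51, -5.94] rot [-0.002, 0.001, 1.048]
```

Emit:
move_arm([
  {"dp": [0,0,-5],"jaw": 0},
  {"dp": [-4,-3,-10],"delta_rot": [0,0,0.1],"jaw": 0},
  {"dp": [-8,-6,-11.7],"delta_rot": [0,0,0.2],"jaw": 0},
  {"dp": [-12,-9,-11.7],"delta_rot": [0,0,0.3],"jaw": 0},
  {"dp": [-16,-12,-11.7],"delta_rot": [0,0,0.4],"jaw": 0},
  {"dp": [-20,-15,-11.7],"delta_rot": [0,0,0.5],"jaw": 0},
  {"dp": [-24,-18,-11.7],"delta_rot": [0,0,0.6],"jaw": 0},
  {"dp": [-28,-21,-11.7],"delta_rot": [0,0,0.7],"jaw": 0},
  {"dp": [-32,-24,-11.7],"delta_rot": [0,0,0.8],"jaw": 0},
  {"dp": [-36,-27,-11.7],"delta_rot": [0,0,0.9],"jaw": 0},
  {"dp": [-40,-30,-11.7],"delta_rot": [0,0,1.0],"jaw": 0},
  {"dp": [-44,-33,-11.7],"delta_rot": [0,0,1.05],"jaw": 0},
])

```text
validation failed for argument at $.in...
```

Run:
```python
from h import *
go(35,-50,340,.1)
```

```text
t 0.15 pos [256.3 569.8 404. ] F [-0.61  0.27 -0.53] M [ 0.02 -0.01  0.02] open 87.1
dp cm [-59.98, -45.31, -11.74] rot [-0.002, 0.001, 1.048]
```

Emit:
move_arm([
  {"dp": [0,0,-5],"delta_rot": [0,0,0],"jaw": 0},
  {"dp": [-4,-3,-10],"delta_rot": [0,0,0.1],"jaw": 0},
  {"dp": [-8,-6,-11.7],"delta_rot": [0,0,0.2],"jaw": 0},
  {"dp": [-12,-9,-11.7],"delta_rot": [0,0,0.3],"jaw": 0},
  {"dp": [-16,-12,-11.7],"delta_rot": [0,0,0.4],"jaw": 0},
  {"dp": [-20,-15,-11.7],"delta_rot": [0,0,0.5],"jaw": 0},
  {"dp": [-24,-18,-11.7],"delta_rot": [0,0,0.6],"jaw": 0},
  {"dp": [-28,-21,-11.7],"delta_rot": [0,0,0.7],"jaw": 0},
  {"dp": [-32,-24,-11.7],"delta_rot": [0,0,0.8],"jaw": 0},
  {"dp": [-36,-27,-11.7],"delta_rot": [0,0,0.9],"jaw": 0},
  {"dp": [-40,-30,-11.7],"delta_rot": [0,0,1.0],"jaw": 0},
  {"dp": [-44,-33,-11.7],"delta_rot": [0,0,1.05],"jaw": 0},
])

```text
time: 1.35
ee_pos: [512.9, 104.2, 521.7]
ee_rot: [-2.113, -2.324, -0.0]
force: [0.5, 1.2, -0.5]
opening: 2.8
```

Run:
```python
from h import *
go(35,-50,340,.1)
```

```text
t 1.35 pos [512.9 104.2 521.7] F [ 0.49  1.21 -0.46] M [-0.06 -0.02  0.  ] open 2.8
dp cm [-20.26, 8.57, -0.04] rot [-0.0, -0.0, -0.005]
```

Emit:
move_arm([
  {"dp": [-4,1.7,0],"delta_rot": [0,0,0],"jaw": 0},
  {"dp": [-8,3.4,0],"delta_rot": [0,0,0],"jaw": 0},
  {"dp": [-12,5.1,0],"delta_rot": [0,0,0],"jaw": 0},
  {"dp": [-16,6.8,0],"delta_rot": [0,0,0],"jaw": 0},
  {"dp": [-20.2,8.6,0],"delta_rot": [0,0,0],"jaw": 0},
  {"dp": [-20.2,8.6,0],"delta_rot": [0,0,0],"jaw": 0},
  {"dp": [-20.2,8.6,0],"delta_rot": [0,0,0],"jaw": 0},
])

```text
time: 2.05
ee_pos: [617.9, -87.4, 520.7]
ee_rot: [-2.111, -2.324, 0.001]
force: [0.2, 1.5, 0.2]
opening: 0.3
```

Run:
```python
from h import *
go(31,-50,280,.1)
for phi in (1.1,1.05,1,.9,.8,.7,.6,.5,.4,.3,.2,.15,.1):
  print(phi,(104-195*np.cos(phi)+3*np.sin(phi)+15).round(1),(113+195*np.sin(phi)+3*np.cos(phi)).round(1))
f=ctrl.grab_frame('wrist'); save(f,'wrist1.png')
f=ctrl.grab_frame('scene'); save(f,'scene1.png')
```

```text
t 2.05 pos [617.9 -87.4 520.7] F [0.24 1.46 0.19] M [-0.07  0.01  0.  ] open 0.3
dp cm [-0.22, -0.45, 5.87] rot [-0.002, -0.001, -0.004]
1.1 33.2 288.1
1.05 24.6 283.6
1 16.2 278.7
0.9 0.1 267.6
0.8 -14.7 255.0
0.7 -28.2 240.9
0.6 -40.2 225.6
0.5 -50.7 209.1
0.4 -59.4 191.7
0.3 -66.4 173.5
0.2 -71.5 154.7
0.15 -73.4 145.1
0.1 -74.7 135.5
```

View pics/wrist1.png

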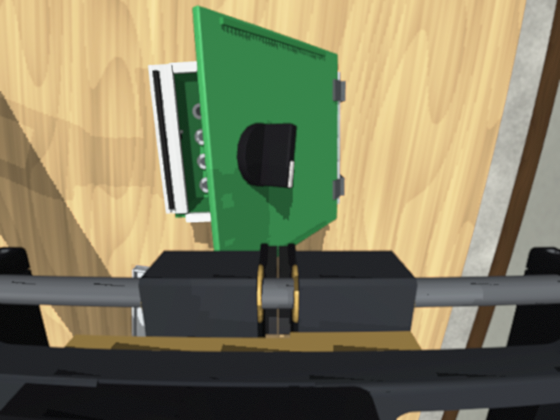

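View pics/scene1.png

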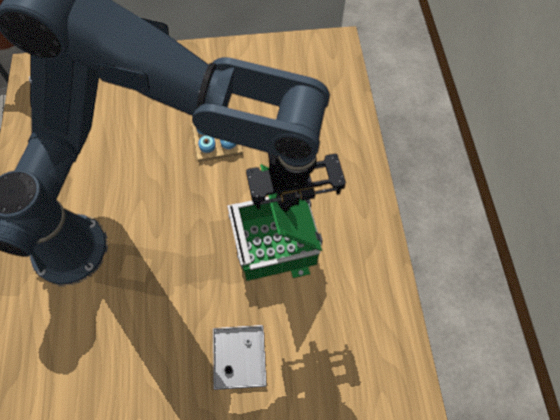

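Wrist view: the knob is at (268,155) and its white line at (291,175), on the -y side. The closed fingers are over the flap's near half. I'll go down behind the flap now.

Emit:
move_arm([
  {"dp": [-0.2,-0.4,3],"delta_rot": [0,0,0],"jaw": 0},
  {"dp": [-0.2,-0.4,5.6],"delta_rot": [0,0,0],"jaw": 0},
  {"dp": [-0.2,-0.4,5.9],"delta_rot": [0,0,0],"jaw": 0},
  {"dp": [-0.2,-0.4,5.9],"delta_rot": [0,0,0],"jaw": 0},
])

```text
time: 2.55
ee_pos: [613.7, -87.5, 462.7]
ee_rot: [-2.107, -2.328, 0.001]
force: [-0.7, -0.2, 0.1]
opening: 0.4
```

Run:
```python
from h import *
for phi in (1,.9,.8,.7,.6,.5,.4,.3,.2,.15,.1):
  print(phi); go((104-195*np.cos(phi)+3*np.sin(phi)+15),-50,(113+195*np.sin(phi)+3*np.cos(phi)),.096)
```

```text
1
t 2.55 pos [613.7 -87.5 462.7] F [-0.7  -0.24  0.13] M [-0.06 -0.01 -0.01] open 0.4
dp cm [-0.29, -1.52, 0.2] rot [-0.001, -0.001, 0.004]
0.9
t 2.55 pos [613.7 -87.5 462.7] F [-0.7  -0.24  0.13] M [-0.06 -0.01 -0.01] open 0.4
dp cm [-0.35, -3.12, 1.31] rot [-0.001, -0.001, 0.004]
0.8
t 2.55 pos [613.7 -87.5 462.7] F [-0.7  -0.24  0.13] M [-0.06 -0.01 -0.01] open 0.4
dp cm [-0.41, -4.6, 2.58] rot [-0.001, -0.001, 0.004]
0.7
t 2.55 pos [613.7 -87.5 462.7] F [-0.7  -0.24  0.13] M [-0.06 -0.01 -0.01] open 0.4
dp cm [-0.46, -5.95, 3.99] rot [-0.001, -0.001, 0.004]
0.6
t 2.55 pos [613.7 -87.5 462.7] F [-0.7  -0.24  0.13] M [-0.06 -0.01 -0.01] open 0.4
dp cm [-0.51, -7.15, 5.52] rot [-0.001, -0.001, 0.004]
0.5
t 2.55 pos [613.7 -87.5 462.7] F [-0.7  -0.24  0.13] M [-0.06 -0.01 -0.01] open 0.4
dp cm [-0.55, -8.2, 7.17] rot [-0.001, -0.001, 0.004]
0.4
t 2.55 pos [613.7 -87.5 462.7] F [-0.7  -0.24  0.13] M [-0.06 -0.01 -0.01] open 0.4
dp cm [-0.58, -9.07, 8.91] rot [-0.001, -0.001, 0.004]
0.3
t 2.55 pos [613.7 -87.5 462.7] F [-0.7  -0.24  0.13] M [-0.06 -0.01 -0.01] open 0.4
dp cm [-0.61, -9.76, 10.73] rot [-0.001, -0.001, 0.004]
0.2
t 2.55 pos [613.7 -87.5 462.7] F [-0.7  -0.24  0.13] M [-0.06 -0.01 -0.01] open 0.4
dp cm [-0.63, -10.27, 12.62] rot [-0.001, -0.001, 0.004]
0.15
t 2.55 pos [613.7 -87.5 462.7] F [-0.7  -0.24  0.13] M [-0.06 -0.01 -0.01] open 0.4
dp cm [-0.64, -10.45, 13.57] rot [-0.001, -0.001, 0.004]
0.1
t 2.55 pos [613.7 -87.5 462.7] F [-0.7  -0.24  0.13] M [-0.06 -0.01 -0.01] open 0.4
dp cm [-0.64, -10.59, 14.54] rot [-0.001, -0.001, 0.004]
```

Emit:
move_arm([
  {"dp": [-0.2,-0.8,0.1],"delta_rot": [0,0,0],"jaw": 0},
  {"dp": [-0.3,-1.5,0.2],"delta_rot": [0,0,0],"jaw": 0},
  {"dp": [-0.3,-2.3,0.7],"delta_rot": [0,0,0],"jaw": 0},
  {"dp": [-0.4,-3.1,1.3],"delta_rot": [0,0,0],"jaw": 0},
  {"dp": [-0.4,-3.9,1.9],"delta_rot": [0,0,0],"jaw": 0},
  {"dp": [-0.4,-4.6,2.6],"delta_rot": [0,0,0],"jaw": 0},
])

```text
time: 3.15
ee_pos: [567.8, -97.5, 436.4]
ee_rot: [2.11, 2.327, -0.0]
force: [0.3, -0.1, 1.0]
opening: 0.5
```

Run:
```python
from h import *
go(0,-50,240,.096)
f=ctrl.grab_frame('side'); save(f,'side2.png')
```

```text
t 3.15 pos [567.8 -97.5 436.4] F [ 0.27 -0.07  1.04] M [-0.1  -0.    0.01] open 0.5
dp cm [0.19, 1.53, 1.44] rot [0.0, 0.0, 0.002]
```

View pics/side2.png

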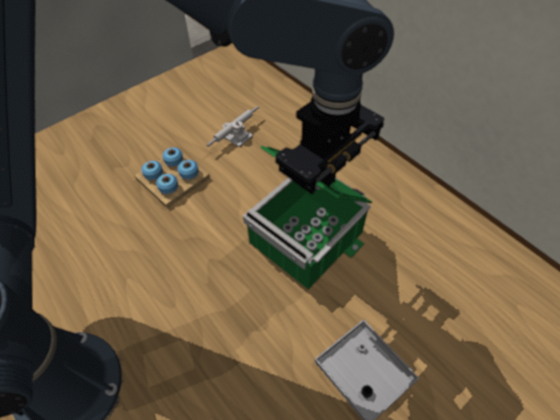

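Emit:
move_arm([
  {"dp": [0,-0.7,0.7],"delta_rot": [0,0,0],"jaw": 0},
  {"dp": [-0.1,-1.4,1.4],"delta_rot": [0,0,0],"jaw": 0},
  {"dp": [-0.1,-2.0,2.2],"delta_rot": [0,0,0],"jaw": 0},
  {"dp": [-0.1,-2.6,2.9],"delta_rot": [0,0,0],"jaw": 0},
  {"dp": [-0.1,-3.1,3.8],"delta_rot": [0,0,0],"jaw": 0},
  {"dp": [-0.1,-3.6,4.6],"delta_rot": [0,0,0],"jaw": 0},
  {"dp": [-0.2,-4.0,5.5],"delta_rot": [0,0,0],"jaw": 0},
  {"dp": [-0.2,-4.5,6.3],"delta_rot": [0,0,0],"jaw": 0},
  {"dp": [-0.2,-4.8,7.2],"delta_rot": [0,0,0],"jaw": 0},
])

```text
time: 4.1
ee_pos: [520.6, -104.0, 364.0]
ee_rot: [-2.11, -2.327, 0.0]
force: [0.3, 0.2, 0.6]
opening: 0.1
```

Run:
```python
from h import *
for phi in (.3,.25,.2,.15,.1):
  print(phi); go((104-195*np.cos(phi)+3*np.sin(phi)+15),-50,(113+195*np.sin(phi)+3*np.cos(phi)),.096)
f=ctrl.grab_frame('wrist'); save(f,'wrist2.png')
f=ctrl.grab_frame('side'); save(f,'side3.png')
```

```text
0.3
t 4.1 pos [ 520.6 -104.   364. ] F [0.35 0.19 0.57] M [-0.08  0.01  0.03] open 0.1
dp cm [0.12, -0.35, 0.85] rot [-0.0, -0.0, 0.002]
0.25
t 4.1 pos [ 520.6 -104.   364. ] F [0.35 0.19 0.57] M [-0.08  0.01  0.03] open 0.1
dp cm [0.11, -0.63, 1.79] rot [-0.0, -0.0, 0.002]
0.2
t 4.1 pos [ 520.6 -104.   364. ] F [0.35 0.19 0.57] M [-0.08  0.01  0.03] open 0.1
dp cm [0.1, -0.86, 2.73] rot [-0.0, -0.0, 0.002]
0.15
t 4.1 pos [ 520.6 -104.   364. ] F [0.35 0.19 0.57] M [-0.08  0.01  0.03] open 0.1
dp cm [0.09, -1.04, 3.69] rot [-0.0, -0.0, 0.002]
0.1
t 4.1 pos [ 520.6 -104.   364. ] F [0.35 0.19 0.57] M [-0.08  0.01  0.03] open 0.1
dp cm [0.08, -1.18, 4.66] rot [-0.0, -0.0, 0.002]
```

View pics/wrist2.png

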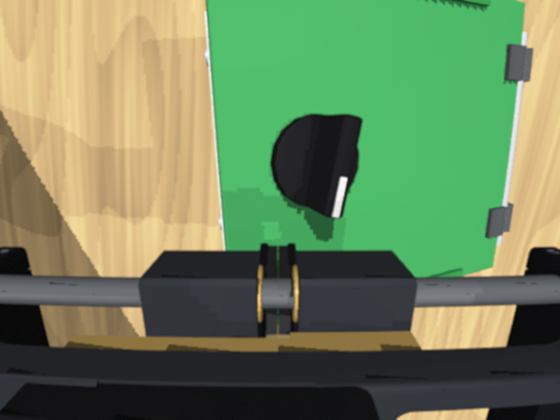

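View pics/side3.png

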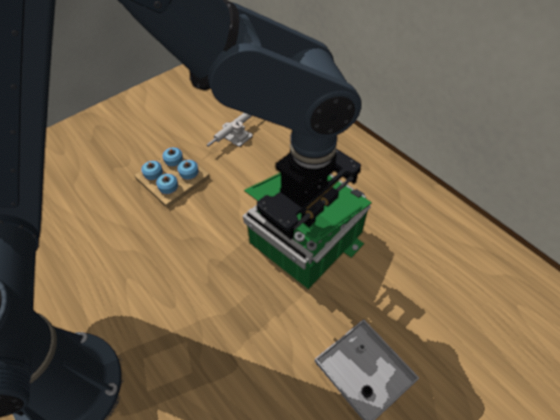

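Emit:
move_arm([
  {"dp": [0,-0.2,0.5],"delta_rot": [0,0,0],"jaw": 0},
  {"dp": [0,-0.4,0.9],"delta_rot": [0,0,0],"jaw": 0},
  {"dp": [0,-0.5,1.4],"delta_rot": [0,0,0],"jaw": 0},
  {"dp": [0,-0.6,1.9],"delta_rot": [0,0,0],"jaw": 0},
  {"dp": [0,-0.7,2.4],"delta_rot": [0,0,0],"jaw": 0},
  {"dp": [0,-0.9,2.8],"delta_rot": [0,0,0],"jaw": 0},
  {"dp": [0,-1.0,3.2],"delta_rot": [0,0,0],"jaw": 0},
  {"dp": [0,-1.0,3.6],"delta_rot": [0,0,0],"jaw": 0},
  {"dp": [0,-1.0,3.6],"delta_rot": [0,0,0],"jaw": 0},
])

```text
time: 5.1
ee_pos: [510.9, -104.9, 328.2]
ee_rot: [-2.109, -2.327, 0.001]
force: [0.8, -0.3, -0.3]
opening: 0.2
```

```bash
cat > fl.py <<'E'
from h import *
import sys
def flap(tag):
    o=ctrl.get_obs(); f=ctrl.grab_frame('wrist'); save(f,tag+'.png')
    P=cloud(f,f['T_tool_cam']); Rm=R.from_rotvec(o['ee_rot']); P=Rm.apply(P.reshape(-1,3)).reshape(P.shape)+o['ee_pos']
    im=f['image'].astype(int); r,g,b=im[...,0],im[...,1],im[...,2]; ok=f['range_z']>0
    c,s=np.cos(YAW),np.sin(YAW); bx=(P[...,0]-C0[0])*c+(P[...,1]-C0[1])*s; by=-(P[...,0]-C0[0])*s+(P[...,1]-C0[1])*c; z=P[...,2]
    v,u=np.mgrid[:420,:560]; top=(v<240)&ok&(abs(bx)<160)&(abs(by)<120)
    G=top&(g>1.5*r)&(g>1.3*b)&(z>95)
    X=np.c_[bx[G],by[G],np.ones(G.sum())]; Z=z[G]
    for _ in range(6):
        w=np.linalg.lstsq(X,Z,rcond=None)[0]; e=Z-X@w; k=abs(e)<3; X,Z=X[k],Z[k]
    print('flap phi',-np.arctan(w[0]).round(4),'roll',w[1].round(4),'outer z at bx=-104',(w@[-104,0,1]).round(1),'z at hinge 104',(w@[104,0,1]).round(1),'bx ext',np.percentile(bx[G],[1,99]).round(1),'by ext',np.percentile(by[G],[1,99]).round(1))
    h=z-(w[0]*bx+w[1]*by+w[2])
    K=top&(h>4)&(h<45)&(g<90)|(top&(h>20)&(h<45))
    n,l,st_,ce=cv2.connectedComponentsWithStats(K.astype(np.uint8)); i=1+np.argmax(st_[1:,4]); K=l==i
    W=K&(h>26)
    A=np.c_[bx[W],by[W]].astype(np.float32); hh=np.percentile(h[W],[5,50,95]).round(1)
    rc=cv2.minAreaRect(A); print('wing n',W.sum(),'h',hh,'rect',np.round(rc[0],1),np.round(rc[1],1),round(rc[2],1))
    d=np.linalg.svd(A-A.mean(0),full_matrices=False)[2][0]; d=d*np.sign(d[1]); print('wing dir bin',d.round(3),'k(clockwise)=',np.arctan2(d[0],d[1]).round(3),'mean',A.mean(0).round(1))
    wh=top&(r>170)&(g>170)&(b>170)&(h>10)&(h<45)
    if wh.sum(): print('white',bx[wh].mean().round(1),by[wh].mean().round(1))
    S=K&(h>4)&(h<12); print('skirt n',S.sum(),'h',np.median(h[S]) if S.sum() else None)
flap(sys.argv[1])
E
python3 fl.py w3; python3 -c "
from h import *
go(-74,-50,140,.096)"
```

```text
flap phi 0.1483 roll 0.0009 outer z at bx=-104 146.7 z at hinge 104 115.6 bx ext [-98.6  95.1] by ext [-46.1  79.2]
wing n 2662 h [27.9 32.1 33.5] rect [-48.    1.5] [45.7 10.8] 77.0
wing dir bin [0.219 0.976] k(clockwise)= 0.221 mean [-48.3   2.4]
white -50.0 -10.8
skirt n 3947 h 8.098221116677564
t 5.15 pos [ 511.1 -104.9  328.5] F [-0.29 -0.21  0.38] M [-0.04  0.07 -0.04] open 0.1
dp cm [0.08, -0.15, 0.65] rot [-0.0, -0.0, 0.002]
```

View pics/w3.png

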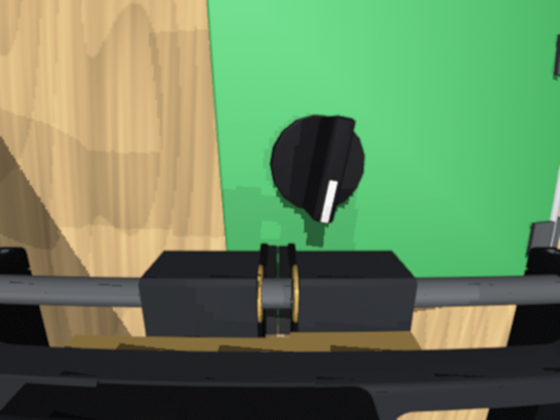

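Wrist view: the flap is at 0.148 rad. The wing runs from (345,120) to (325,220), with the white line at (329,200), so the knob angle is about 0.22. I'll lower the flap a bit more, then come over to the knob.

Emit:
move_arm([
  {"dp": [0,-0.1,0.3],"delta_rot": [0,0,0],"jaw": 0},
  {"dp": [0,-0.1,0.6],"delta_rot": [0,0,0],"jaw": 0},
  {"dp": [0,-0.1,0.9],"delta_rot": [0,0,0],"jaw": 0},
  {"dp": [0,-0.2,1.1],"delta_rot": [0,0,0],"jaw": 0},
  {"dp": [0,-0.2,1.3],"delta_rot": [0,0,0],"jaw": 0},
  {"dp": [0,-0.2,1.4],"delta_rot": [0,0,0],"jaw": 0},
  {"dp": [0,-0.2,1.4],"delta_rot": [0,0,0],"jaw": 0},
])

```text
time: 5.85
ee_pos: [509.1, -105.1, 314.6]
ee_rot: [-2.11, -2.327, 0.0]
force: [-0.6, 0.4, -0.0]
opening: 0.4
```

```bash
python3 fl.py w4; python3 -c "
from h import *
go(-53,1.5,200,-.084)"
```

```text
flap phi 0.0831 roll 0.0006 outer z at bx=-104 132.9 z at hinge 104 115.5 bx ext [-100.2   84.3] by ext [-43.2  76.4]
wing n 2793 h [28.4 31.9 33.2] rect [-51.1   1.4] [45.9 10.8] 77.2
wing dir bin [0.22  0.975] k(clockwise)= 0.222 mean [-51.5   2.5]
white -53.6 -10.9
skirt n 4306 h 8.012901012648655
t 5.9 pos [ 509.2 -105.1  314.7] F [ 0.36 -0.02  0.18] M [-0.14  0.06  0.  ] open 0.6
dp cm [5.31, 1.94, -6.73] rot [-0.0, -0.0, 0.182]
```

Emit:
move_arm([
  {"dp": [0,0.2,-3],"delta_rot": [0,0,0],"jaw": 0},
  {"dp": [0,0.2,-6],"delta_rot": [0,0,0.05],"jaw": 5},
  {"dp": [2,0.8,-6.7],"delta_rot": [0,0,0.1],"jaw": 5},
  {"dp": [4,1.5,-6.7],"delta_rot": [0,0,0.15],"jaw": 5},
  {"dp": [5.3,1.9,-6.7],"delta_rot": [0,0,0.18],"jaw": 5},
  {"dp": [5.3,1.9,-6.7],"delta_rot": [0,0,0.18],"jaw": 5},
  {"dp": [5.3,1.9,-6.7],"delta_rot": [0,0,0.18],"jaw": 5},
])

```text
time: 6.6
ee_pos: [522.8, -50.5, 381.8]
ee_rot: [2.309, 2.13, -0.001]
force: [0.3, -0.8, 0.4]
opening: 40.5
```

```bash
python3 fl.py w5; python3 -c "
from h import *
go(-52,1.5,141,-.087)"
```

```text
flap phi 0.0831 roll 0.0023 outer z at bx=-104 132.8 z at hinge 104 115.5 bx ext [-99.2  99.4] by ext [-37.5  94. ]
wing n 606 h [30.  31.9 33. ] rect [-48.5  11.7] [25.2  9.8] 77.5
wing dir bin [0.223 0.975] k(clockwise)= 0.225 mean [-48.5  12.6]
skirt n 1790 h 8.000762881691045
t 6.65 pos [522.8 -50.9 381.7] F [-1.23 -0.58  0.11] M [-0.03  0.04  0.06] open 44.2
dp cm [0.08, 0.14, 5.87] rot [-0.0, 0.0, 0.006]
```

View pics/w5.png

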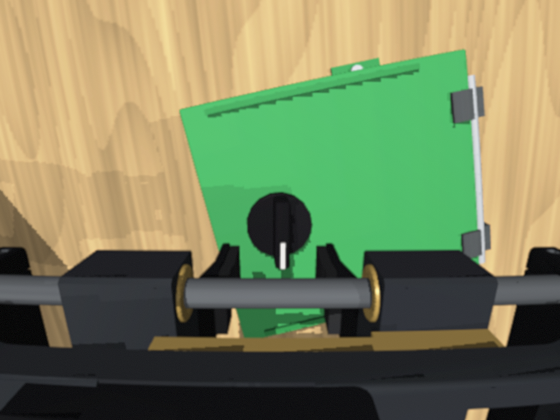

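Wrist view: the wing is centred between the fingers at (281,230). The white line at (283,255) is in line with the fingers' plane. I'll narrow the jaws and go down to just above the skirt.

Emit:
move_arm([
  {"dp": [0.1,0.1,1],"delta_rot": [0,0,0.006],"jaw": 3},
  {"dp": [0.1,0,2.5],"delta_rot": [0,0,0.006],"jaw": 2.6},
  {"dp": [0.1,0,4],"delta_rot": [0,0,0.006],"jaw": 2.6},
  {"dp": [0.1,0,5],"delta_rot": [0,0,0.006],"jaw": 2.6},
  {"dp": [0.1,0,5.6],"delta_rot": [0,0,0.006],"jaw": 2.6},
  {"dp": [0.1,0,5.9],"delta_rot": [0,0,0.006],"jaw": 2.6},
  {"dp": [0.1,0,5.9],"delta_rot": [0,0,0.006],"jaw": 2.6},
])

```text
time: 7.35
ee_pos: [523.0, -49.7, 322.5]
ee_rot: [-2.317, -2.121, 0.0]
force: [0.5, 0.8, -0.5]
opening: 26.0
```

```bash
python3 fl.py w6; python3 -c "
from h import *
go(-54,1.5,139,-.087)
for i in range(4):
  ctrl.grab_frame('side'); print(ctrl.get_obs()['force'])"
```

```text
flap phi 0.0824 roll 0.0036 outer z at bx=-104 132.6 z at hinge 104 115.4 bx ext [-98.9  99.3] by ext [-17.2  94.2]
wing n 160 h [26.8 30.7 32.4] rect [-46.4  22.9] [2.7 9.8] 80.1
wing dir bin [-0.977  0.215] k(clockwise)= -1.354 mean [-46.3  23.3]
skirt n 830 h 7.8773553561582474
t 7.4 pos [523.1 -49.6 322.9] F [-0.02 -0.5   0.11] M [-0.12  0.04 -0.  ] open 26.0
dp cm [-0.09, -0.07, 0.19] rot [0.0, 0.0, -0.001]
[ 0.22725137  0.13130015 -0.50898593]
[0.29490776 0.24167062 0.47091616]
[ 0.17380343 -0.68879559 -0.4846474 ]
[-0.16131488  0.63853     0.88772596]
```

View pics/w6.png

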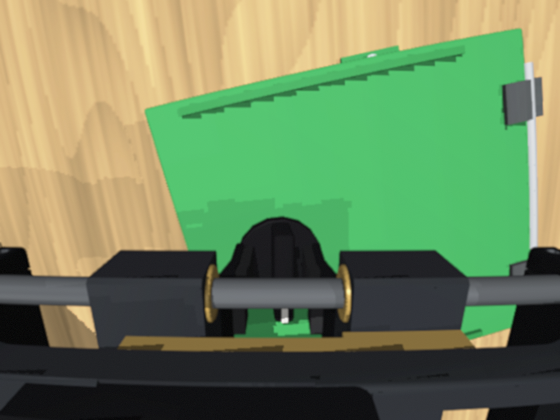

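Emit:
move_arm([
  {"dp": [-0.05,-0.05,0.1],"delta_rot": [0,0,0],"jaw": 2.6},
  {"dp": [-0.1,-0.1,0.2],"delta_rot": [0,0,0],"jaw": 2.6},
  {"dp": [-0.1,-0.1,0.3],"delta_rot": [0,0,0],"jaw": 2.6},
  {"dp": [-0.1,-0.1,0.4],"delta_rot": [0,0,0],"jaw": 2.6},
  {"dp": [-0.1,-0.1,0.5],"delta_rot": [0,0,0],"jaw": 2.6},
  {"dp": [-0.1,-0.1,0.6],"delta_rot": [0,0,0],"jaw": 2.6},
  {"dp": [-0.1,-0.1,0.6],"delta_rot": [0,0,0],"jaw": 2.6},
])

```text
time: 8.3
ee_pos: [521.8, -50.4, 316.6]
ee_rot: [-2.317, -2.121, 0.0]
force: [0.6, -0.3, -0.7]
opening: 25.8
```

```bash
cat > ff.py <<'E'
from h import *
def avg(n=6):
    F=[];M=[]
    for i in range(n):
        o=ctrl.get_obs(); F.append(o['force']); M.append(o['moment']); ctrl.grab_frame('side')
    print('t',round(o['time'],2),'z',np.round(o['ee_pos'],2),'F',np.mean(F,0).round(2),'M',np.mean(M,0).round(3),'open',round(o['opening'],1),'tau6',o['tau'][5].round(3),'q6',o['joints'][5].round(3))
avg()
E
python3 fl.py w7|head -1;python3 ff.py
```

```text
flap phi 0.0517 roll 0.0036 outer z at bx=-104 126.2 z at hinge 104 115.4 bx ext [-99.3  99.3] by ext [-16.3  94.2]
t 8.6 z [521.88 -50.43 316.8 ] F [-0.14 -0.06 -0.21] M [-0.074  0.051 -0.002] open 25.9 tau6 -0.0 q6 -0.222
```

Emit:
move_arm([
  {"dp": [0,0,0.1],"delta_rot": [0,0,0],"jaw": 2.6},
  {"dp": [0,0,0.2],"delta_rot": [0,0,0],"jaw": 2.6},
  {"dp": [0,0,0.2],"delta_rot": [0,0,0],"jaw": 2.6},
])

```text
time: 8.95
ee_pos: [521.9, -50.5, 314.8]
ee_rot: [2.317, 2.121, 0.0]
force: [-0.2, -0.8, 0.9]
opening: 25.7
```

```bash
python3 ff.py
```

```text
t 9.2 z [521.87 -50.45 314.79] F [ 0.26 -0.12  1.19] M [-0.096  0.096 -0.   ] open 26.2 tau6 -0.0 q6 -0.222
```

Emit:
move_arm([
  {"dp": [0,0,0.1],"delta_rot": [0,0,0],"jaw": 2.6},
  {"dp": [0,0,0.2],"delta_rot": [0,0,0],"jaw": 2.6},
  {"dp": [0,0,0.2],"delta_rot": [0,0,0],"jaw": 2.6},
])

```text
time: 9.55
ee_pos: [521.8, -50.5, 312.9]
ee_rot: [-2.317, -2.122, 0.0]
force: [-0.6, -0.1, 3.8]
opening: 26.1
```

```bash
python3 ff.py
```

```text
t 9.8 z [521.77 -50.44 312.92] F [-1.31 -0.27  4.67] M [-0.118  0.371  0.   ] open 26.2 tau6 0.001 q6 -0.222
```

Emit:
move_arm([
  {"dp": [0,0,0.1],"delta_rot": [0,0,0],"jaw": 2.6},
  {"dp": [0,0,0.2],"delta_rot": [0,0,0],"jaw": 2.6},
  {"dp": [0,0,0.2],"delta_rot": [0,0,0],"jaw": 2.6},
])

```text
time: 10.15
ee_pos: [521.7, -50.5, 311.0]
ee_rot: [-2.317, -2.122, 0.001]
force: [-0.9, 0.3, 5.6]
opening: 25.9
```

```bash
python3 ff.py
```

```text
t 10.4 z [521.68 -50.47 310.95] F [-1.43  0.01  5.87] M [-0.14   0.475  0.002] open 26.2 tau6 0.005 q6 -0.222
```

Emit:
move_arm([
  {"dp": [0,0,0.1],"delta_rot": [0,0,0],"jaw": 2.6},
  {"dp": [0,0,0.2],"delta_rot": [0,0,0],"jaw": 2.6},
  {"dp": [0,0,0.2],"delta_rot": [0,0,0],"jaw": 2.6},
])

```text
time: 10.75
ee_pos: [521.6, -50.5, 309.2]
ee_rot: [-2.316, -2.122, 0.001]
force: [-2.4, -0.0, 7.1]
opening: 26.0
```

```bash
python3 fl.py w8|head -1; python3 ff.py
```

```text
flap phi 0.015 roll 0.0037 outer z at bx=-104 118.4 z at hinge 104 115.3 bx ext [-99.5  99.3] by ext [-14.1  94.2]
t 11.05 z [521.58 -50.48 309.19] F [-2.35 -0.71  7.5 ] M [-0.144  0.579  0.017] open 26.0 tau6 0.007 q6 -0.222
```

Emit:
move_arm([
  {"dp": [0,-0.02,0.05],"delta_rot": [0,0,0],"jaw": 2.6},
  {"dp": [0,-0.05,0.1],"delta_rot": [0,0,0],"jaw": 2.6},
  {"dp": [0,-0.05,0.1],"delta_rot": [0,0,0],"jaw": 2.6},
])

```text
time: 11.4
ee_pos: [521.3, -50.5, 308.5]
ee_rot: [2.316, 2.122, -0.0]
force: [-1.2, -0.2, 9.9]
opening: 25.9
```

```bash
python3 ff.py
```

```text
t 11.65 z [521.32 -50.43 308.49] F [-1.76 -0.36  9.33] M [-0.103  0.568  0.002] open 26.0 tau6 0.004 q6 -0.222
```

Emit:
move_arm([
  {"dp": [0,0,0.05],"delta_rot": [0,0,0],"jaw": 2.6},
  {"dp": [0,0,0.05],"delta_rot": [0,0,0],"jaw": 2.6},
])

```text
time: 11.9
ee_pos: [521.3, -50.4, 308.4]
ee_rot: [2.316, 2.122, -0.0]
force: [-2.2, 0.0, 11.4]
opening: 26.4
```

```bash
python3 ff.py
```

```text
t 12.15 z [521.31 -50.44 308.42] F [-2.84 -0.37 12.11] M [-0.061  0.745 -0.021] open 26.0 tau6 0.003 q6 -0.222
```

Stiffness jumps at about 9 N, so the flap is on the strike bar. The force is now 12 N. I'll close the jaws on the wing while holding it there.

Emit:
move_arm([
  {"dp": [0,0,0.01],"delta_rot": [0,0,0],"jaw": 2.0},
  {"dp": [0,0,0.02],"delta_rot": [0,0,0],"jaw": 1.4},
  {"dp": [0,0,0.02],"delta_rot": [0,0,0],"jaw": 1.0},
  {"dp": [0,0,0.02],"delta_rot": [0,0,0],"jaw": 0.8},
  {"dp": [0,0,0.02],"delta_rot": [0,0,0],"jaw": 0.6},
])

```text
time: 12.7
ee_pos: [522.2, -50.4, 308.3]
ee_rot: [2.315, 2.12, 0.004]
force: [-0.3, 0.9, 10.6]
opening: 9.9
```

```bash
python3 ff.py
```

```text
t 12.95 z [522.22 -50.39 308.33] F [ 0.42  0.93 10.65] M [0.163 0.386 0.018] open 9.8 tau6 0.036 q6 -0.222
```

Emit:
move_arm([
  {"dp": [0,0,0.02],"delta_rot": [0,0,0],"jaw": 0.6},
  {"dp": [0,0,0.04],"delta_rot": [0,0,0.03],"jaw": 0.6},
  {"dp": [0,0,0.04],"delta_rot": [0,0,0.07],"jaw": 0.6},
  {"dp": [0,0,0.04],"delta_rot": [0,0,0.1],"jaw": 0.6},
  {"dp": [0,0,0.04],"delta_rot": [0,0,0.1],"jaw": 0.6},
])

```text
time: 13.5
ee_pos: [522.2, -50.4, 308.3]
ee_rot: [2.419, 2.0, 0.004]
force: [-0.6, 1.2, 12.6]
opening: 9.6
```

```bash
python3 ff.py
```

```text
t 13.75 z [522.23 -50.4  308.34] F [-0.56  1.2  12.95] M [ 0.154  0.538 -0.064] open 10.0 tau6 -0.05 q6 -0.122
```

Emit:
move_arm([
  {"dp": [0,0,0],"delta_rot": [0,0,0.05],"jaw": 0.6},
  {"dp": [0,0,0],"delta_rot": [0,0,0.1],"jaw": 0.6},
  {"dp": [0,0,0],"delta_rot": [0,0,0.15],"jaw": 0.6},
  {"dp": [0,0,0],"delta_rot": [0,0,0.2],"jaw": 0.6},
  {"dp": [0,0,0],"delta_rot": [0,0,0.2],"jaw": 0.6},
])

```text
time: 14.3
ee_pos: [522.3, -50.4, 308.3]
ee_rot: [2.607, 1.748, 0.005]
force: [0.1, 1.7, 13.3]
opening: 9.6
```

```bash
python3 ff.py
```

```text
t 14.55 z [522.28 -50.42 308.31] F [-0.37  1.16 13.09] M [ 0.135  0.503 -0.057] open 9.9 tau6 -0.051 q6 0.078
```

Emit:
move_arm([
  {"dp": [0,0,0],"delta_rot": [0,0,0.05],"jaw": 0.6},
  {"dp": [0,0,0],"delta_rot": [0,0,0.1],"jaw": 0.6},
  {"dp": [0,0,0],"delta_rot": [0,0,0.15],"jaw": 0.6},
  {"dp": [0,0,0],"delta_rot": [0,0,0.2],"jaw": 0.6},
  {"dp": [0,0,0],"delta_rot": [0,0,0.2],"jaw": 0.6},
])

```text
time: 15.1
ee_pos: [522.3, -50.4, 308.3]
ee_rot: [2.769, 1.48, 0.005]
force: [-0.7, 1.4, 12.8]
opening: 9.6
```

```bash
python3 ff.py
```

```text
t 15.35 z [522.31 -50.47 308.31] F [-0.28  1.02 12.76] M [ 0.108  0.506 -0.029] open 9.9 tau6 -0.05 q6 0.278
```

Emit:
move_arm([
  {"dp": [0,0,0],"delta_rot": [0,0,0.05],"jaw": 0.6},
  {"dp": [0,0,0],"delta_rot": [0,0,0.1],"jaw": 0.6},
  {"dp": [0,0,0],"delta_rot": [0,0,0.15],"jaw": 0.6},
  {"dp": [0,0,0],"delta_rot": [0,0,0.2],"jaw": 0.6},
  {"dp": [0,0,0],"delta_rot": [0,0,0.2],"jaw": 0.6},
])

```text
time: 15.9
ee_pos: [522.4, -50.5, 308.3]
ee_rot: [2.903, 1.196, 0.006]
force: [0.2, 0.9, 12.1]
opening: 10.0
```

```bash
python3 ff.py
```

```text
t 16.15 z [522.35 -50.48 308.31] F [-0.1   0.9  12.86] M [ 0.105  0.526 -0.043] open 10.0 tau6 -0.05 q6 0.478
```

Emit:
move_arm([
  {"dp": [0,0,0],"delta_rot": [0,0,0.05],"jaw": 0.6},
  {"dp": [0,0,0],"delta_rot": [0,0,0.1],"jaw": 0.6},
  {"dp": [0,0,0],"delta_rot": [0,0,0.15],"jaw": 0.6},
  {"dp": [0,0,0],"delta_rot": [0,0,0.2],"jaw": 0.6},
  {"dp": [0,0,0],"delta_rot": [0,0,0.2],"jaw": 0.6},
])

```text
time: 16.7
ee_pos: [522.4, -50.5, 308.3]
ee_rot: [3.008, 0.9, 0.006]
force: [0.2, 1.1, 13.0]
opening: 10.0
```

```bash
python3 ff.py
```

```text
t 16.95 z [522.4  -50.55 308.32] F [ 0.02  1.02 12.59] M [ 0.083  0.494 -0.037] open 9.6 tau6 -0.05 q6 0.678
```

Emit:
move_arm([
  {"dp": [0,0,0],"delta_rot": [0,0,0.02],"jaw": 0.6},
  {"dp": [0,0,0],"delta_rot": [0,0,0.04],"jaw": 0.6},
  {"dp": [0,0,0],"delta_rot": [0,0,0.04],"jaw": 0.6},
])

```text
time: 17.3
ee_pos: [522.4, -50.5, 308.3]
ee_rot: [3.025, 0.841, 0.006]
force: [-0.3, 0.9, 13.0]
opening: 9.8
```

```bash
sed -i 's/^avg()/avg(3)/' ff.py; python3 ff.py
```

```text
t 17.4 z [522.4  -50.54 308.32] F [-0.04  0.66 12.91] M [ 0.054  0.527 -0.049] open 10.0 tau6 -0.03 q6 0.718
```

Emit:
move_arm([
  {"dp": [0,0,0],"delta_rot": [0,0,0.015],"jaw": 0.6},
  {"dp": [0,0,0],"delta_rot": [0,0,0.03],"jaw": 0.6},
  {"dp": [0,0,0],"delta_rot": [0,0,0.03],"jaw": 0.6},
])

```text
time: 17.75
ee_pos: [522.4, -50.5, 308.3]
ee_rot: [3.037, 0.796, 0.006]
force: [-0.7, 0.9, 11.7]
opening: 9.7
```

```bash
python3 ff.py
```

```text
t 17.85 z [522.4  -50.56 308.32] F [ 0.09  0.86 12.21] M [ 0.047  0.519 -0.013] open 9.9 tau6 -0.01 q6 0.748
```

Emit:
move_arm([
  {"dp": [0,0,0],"delta_rot": [0,0,0.015],"jaw": 0.6},
  {"dp": [0,0,0],"delta_rot": [0,0,0.03],"jaw": 0.6},
  {"dp": [0,0,0],"delta_rot": [0,0,0.03],"jaw": 0.6},
])

```text
time: 18.2
ee_pos: [522.4, -50.5, 308.3]
ee_rot: [3.049, 0.75, 0.006]
force: [0.5, 0.5, 13.7]
opening: 9.8
```

```bash
python3 ff.py
```

```text
t 18.3 z [522.41 -50.57 308.31] F [ 0.31  0.36 12.67] M [ 0.045  0.513 -0.003] open 10.1 tau6 -0.01 q6 0.778
```

Emit:
move_arm([
  {"dp": [0,0,0],"delta_rot": [0,0,0.02],"jaw": 0.6},
  {"dp": [0,0,0],"delta_rot": [0,0,0.04],"jaw": 0.6},
])

```text
time: 18.55
ee_pos: [522.4, -50.5, 308.3]
ee_rot: [3.063, 0.688, 0.006]
force: [-0.1, 1.8, 12.9]
opening: 9.6
```

```bash
python3 ff.py
```

```text
t 18.65 z [522.43 -50.57 308.34] F [-0.15  0.81 12.81] M [0.088 0.523 0.045] open 9.6 tau6 0.034 q6 0.818
```

Emit:
move_arm([
  {"dp": [0,0,0],"delta_rot": [0,0,0.015],"jaw": 0.6},
  {"dp": [0,0,0],"delta_rot": [0,0,0.03],"jaw": 0.6},
])

```text
time: 18.9
ee_pos: [522.4, -50.5, 308.3]
ee_rot: [3.073, 0.643, 0.006]
force: [0.3, 0.1, 12.1]
opening: 9.8
```

```bash
python3 ff.py
```

```text
t 19.0 z [522.42 -50.56 308.33] F [ 0.1   0.4  12.37] M [ 0.035  0.494 -0.003] open 10.0 tau6 0.038 q6 0.848
```

Emit:
move_arm([
  {"dp": [0,0,0],"delta_rot": [0,0,0.01],"jaw": 0.6},
  {"dp": [0,0,0],"delta_rot": [0,0,0.02],"jaw": 0.6},
  {"dp": [0,0,0],"delta_rot": [0,0,0.03],"jaw": 0.6},
])

```text
time: 19.35
ee_pos: [522.4, -50.6, 308.3]
ee_rot: [3.082, 0.597, 0.006]
force: [-0.5, 0.6, 12.6]
opening: 9.9
```

```bash
python3 ff.py
```

```text
t 19.45 z [522.42 -50.58 308.31] F [-0.17  1.04 12.42] M [0.036 0.514 0.027] open 10.2 tau6 0.042 q6 0.878
```

Emit:
move_arm([
  {"dp": [0,0,0],"delta_rot": [0,0,0.01],"jaw": 0.6},
  {"dp": [0,0,0],"delta_rot": [0,0,0.02],"jaw": 0.6},
  {"dp": [0,0,0],"delta_rot": [0,0,0.03],"jaw": 0.6},
])

```text
time: 19.8
ee_pos: [522.4, -50.6, 308.3]
ee_rot: [3.091, 0.551, 0.006]
force: [-0.8, 0.9, 11.4]
opening: 9.7
```

```bash
python3 ff.py
```

```text
t 19.9 z [522.41 -50.58 308.31] F [-0.3   0.84 12.03] M [0.002 0.552 0.024] open 9.8 tau6 0.042 q6 0.908
```

Emit:
move_arm([
  {"dp": [0,0,0],"delta_rot": [0,0,0.01],"jaw": 0.6},
  {"dp": [0,0,0],"delta_rot": [0,0,0.02],"jaw": 0.6},
  {"dp": [0,0,0],"delta_rot": [0,0,0.03],"jaw": 0.6},
])

```text
time: 20.25
ee_pos: [522.4, -50.6, 308.3]
ee_rot: [3.099, 0.504, 0.006]
force: [0.2, -0.0, 12.7]
opening: 9.9
```

```bash
python3 ff.py
```

```text
t 20.35 z [522.43 -50.63 308.32] F [ 0.34  0.52 12.8 ] M [0.053 0.525 0.024] open 10.0 tau6 0.042 q6 0.938
```

Emit:
move_arm([
  {"dp": [0,0,0],"delta_rot": [0,0,0.01],"jaw": 0.6},
  {"dp": [0,0,0],"delta_rot": [0,0,0.02],"jaw": 0.6},
  {"dp": [0,0,0],"delta_rot": [0,0,0.03],"jaw": 0.6},
])

```text
time: 20.7
ee_pos: [522.4, -50.6, 308.3]
ee_rot: [3.106, 0.458, 0.006]
force: [0.2, 0.3, 12.6]
opening: 9.8
```

```bash
python3 ff.py
```

```text
t 20.8 z [522.43 -50.61 308.33] F [ 0.17  0.16 12.6 ] M [0.02  0.547 0.029] open 9.7 tau6 0.042 q6 0.968
```

Emit:
move_arm([
  {"dp": [0,0,0],"delta_rot": [0,0,0.01],"jaw": 0.6},
  {"dp": [0,0,0],"delta_rot": [0,0,0.02],"jaw": 0.6},
  {"dp": [0,0,0],"delta_rot": [0,0,0.03],"jaw": 0.6},
  {"dp": [0,0,0],"delta_rot": [0,0,0.03],"jaw": 0.6},
])

```text
time: 21.25
ee_pos: [522.4, -50.6, 308.3]
ee_rot: [3.113, 0.411, 0.007]
force: [0.1, 0.9, 12.3]
opening: 10.0
```

```bash
python3 ff.py
```

```text
t 21.35 z [522.43 -50.61 308.31] F [ 0.    0.31 11.94] M [-0.019  0.546  0.03 ] open 9.6 tau6 0.01 q6 0.998
```

Emit:
move_arm([
  {"dp": [0,0,0],"delta_rot": [0,0,0.01],"jaw": 0.6},
  {"dp": [0,0,0],"delta_rot": [0,0,0.02],"jaw": 0.6},
  {"dp": [0,0,0],"delta_rot": [0,0,0.03],"jaw": 0.6},
])

```text
time: 21.7
ee_pos: [522.4, -50.6, 308.3]
ee_rot: [3.119, 0.364, 0.007]
force: [-0.2, 0.4, 13.0]
opening: 9.9
```

```bash
python3 ff.py
```

```text
t 21.8 z [522.43 -50.6  308.34] F [-0.08  0.34 12.54] M [-0.018  0.541  0.028] open 9.7 tau6 0.042 q6 1.028
```

Emit:
move_arm([
  {"dp": [0,0,0],"delta_rot": [0,0,0.01],"jaw": 0.6},
  {"dp": [0,0,0],"delta_rot": [0,0,0.02],"jaw": 0.6},
  {"dp": [0,0,0],"delta_rot": [0,0,0.03],"jaw": 0.6},
])

```text
time: 22.15
ee_pos: [522.4, -50.6, 308.3]
ee_rot: [3.124, 0.317, 0.007]
force: [0.3, 0.5, 12.4]
opening: 9.7
```

```bash
python3 ff.py; python3 fl.py w9
```

```text
t 22.25 z [522.42 -50.61 308.34] F [-0.32  0.12 12.35] M [0.02  0.546 0.006] open 9.8 tau6 0.042 q6 1.058
flap phi 0.0118 roll 0.0007 outer z at bx=-104 117.9 z at hinge 104 115.4 bx ext [-43.7  78.8] by ext [-88.4  91.1]
wing n 136 h [26.7 29.9 32. ] rect [-31.6   3. ] [2.2 9.8] 4.1
wing dir bin [-0.065  0.998] k(clockwise)= -0.065 mean [-31.5   3.1]
skirt n 840 h 7.744399836406188
```

View pics/w9.png

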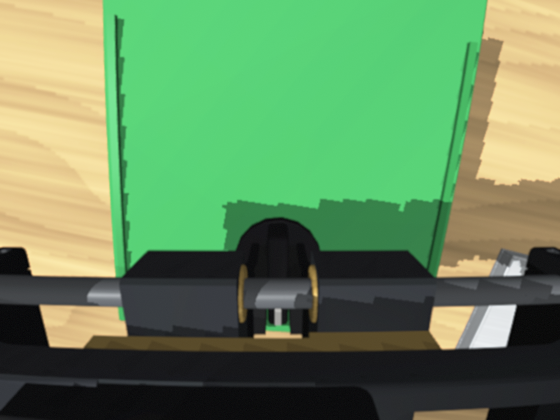

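The wing has turned with the gripper: the knob is at (278,250) with the white line at (278,315), pointing at the front. k is now about 1.50 with no stop felt yet, so I'll keep turning in small steps.

Emit:
move_arm([
  {"dp": [0,0,0],"delta_rot": [0,0,0.01],"jaw": 0.6},
  {"dp": [0,0,0],"delta_rot": [0,0,0.02],"jaw": 0.6},
  {"dp": [0,0,0],"delta_rot": [0,0,0.03],"jaw": 0.6},
])

```text
time: 22.65
ee_pos: [522.4, -50.6, 308.3]
ee_rot: [3.128, 0.271, 0.007]
force: [0.9, 0.7, 12.1]
opening: 9.6
```

```bash
python3 ff.py
```

```text
t 22.75 z [522.43 -50.63 308.33] F [ 0.65  0.21 12.49] M [0.022 0.516 0.047] open 10.1 tau6 0.043 q6 1.088
```

Emit:
move_arm([
  {"dp": [0,0,0],"delta_rot": [0,0,0.01],"jaw": 0.6},
  {"dp": [0,0,0],"delta_rot": [0,0,0.02],"jaw": 0.6},
  {"dp": [0,0,0],"delta_rot": [0,0,0.03],"jaw": 0.6},
])

```text
time: 23.1
ee_pos: [522.4, -50.6, 308.3]
ee_rot: [3.132, 0.224, 0.007]
force: [-0.1, 0.2, 12.7]
opening: 9.8
```

```bash
python3 ff.py
```

```text
t 23.2 z [522.42 -50.63 308.32] F [ 0.21  0.59 12.73] M [-0.02   0.55   0.061] open 9.8 tau6 0.042 q6 1.118
```

Emit:
move_arm([
  {"dp": [0,0,0],"delta_rot": [0,0,0.01],"jaw": 0.6},
  {"dp": [0,0,0],"delta_rot": [0,0,0.02],"jaw": 0.6},
  {"dp": [0,0,0],"delta_rot": [0,0,0.03],"jaw": 0.6},
])

```text
time: 23.55
ee_pos: [522.4, -50.6, 308.3]
ee_rot: [3.135, 0.177, 0.007]
force: [-0.9, 0.6, 13.2]
opening: 9.6
```

```bash
python3 ff.py
```

```text
t 23.65 z [522.43 -50.62 308.32] F [-0.47  0.27 12.44] M [-0.035  0.537  0.031] open 10.1 tau6 0.042 q6 1.148
```

Emit:
move_arm([
  {"dp": [0,0,0],"delta_rot": [0,0,0.01],"jaw": 0.6},
  {"dp": [0,0,0],"delta_rot": [0,0,0.02],"jaw": 0.6},
])

```text
time: 23.9
ee_pos: [522.4, -50.6, 308.3]
ee_rot: [3.137, 0.145, 0.007]
force: [-0.3, 0.2, 12.8]
opening: 9.8
```

```bash
python3 ff.py
```

```text
t 24.0 z [522.43 -50.64 308.33] F [-0.47  0.72 12.75] M [-0.013  0.575  0.037] open 9.5 tau6 0.044 q6 1.168
```

Emit:
move_arm([
  {"dp": [0,0,0],"delta_rot": [0,0,0.01],"jaw": 0.6},
  {"dp": [0,0,0],"delta_rot": [0,0,0.02],"jaw": 0.6},
])

```text
time: 24.25
ee_pos: [522.4, -50.6, 308.3]
ee_rot: [3.138, 0.116, 0.007]
force: [0.2, 1.3, 12.4]
opening: 9.9
```

```bash
python3 ff.py
```

```text
t 24.35 z [522.43 -50.63 308.31] F [ 0.28  0.68 12.2 ] M [-0.018  0.5    0.318] open 9.5 tau6 0.32 q6 1.187
```

Emit:
move_arm([
  {"dp": [0,0,0],"delta_rot": [0,0,0.01],"jaw": 0.6},
  {"dp": [0,0,0],"delta_rot": [0,0,0.02],"jaw": 0.6},
])

```text
time: 24.6
ee_pos: [522.4, -50.6, 308.3]
ee_rot: [3.138, 0.086, 0.007]
force: [0.1, -0.0, 11.5]
opening: 9.9
```

```bash
python3 ff.py
```

```text
t 24.7 z [522.47 -50.6  308.33] F [-0.09  0.36 12.18] M [-0.026  0.471  0.502] open 9.7 tau6 0.536 q6 1.207
```

The stop is there. I sent the second step before reading the first result, so the torque peaked at about 0.50–0.54 N·m. I'll ease off now.

Emit:
move_arm([
  {"dp": [0,0,0],"delta_rot": [0,0,-0.02],"jaw": 0.6},
  {"dp": [0,0,0],"delta_rot": [0,0,-0.03],"jaw": 0.6},
])

```text
time: 24.95
ee_pos: [522.4, -50.6, 308.3]
ee_rot: [3.137, 0.132, 0.007]
force: [0.3, 0.9, 12.7]
opening: 9.9
```

```bash
python3 ff.py
```

```text
t 25.05 z [522.46 -50.65 308.32] F [ 0.3   0.48 12.48] M [-0.044  0.531  0.055] open 9.9 tau6 0.053 q6 1.178
```

Torque is back to 0.05 N·m with the tongue resting lightly at its stop. Next I'll open the jaws, ease the press off and rise.

Emit:
move_arm([
  {"dp": [0,0,0],"delta_rot": [0,0,0],"jaw": 1.4},
  {"dp": [0,0,0],"delta_rot": [0,0,0],"jaw": 2.0},
  {"dp": [0,0,0],"delta_rot": [0,0,0],"jaw": 2.6},
  {"dp": [0,0,-0.1],"delta_rot": [0,0,0],"jaw": 2.6},
  {"dp": [0,0,-0.2],"delta_rot": [0,0,0],"jaw": 2.6},
  {"dp": [0,0,-0.3],"delta_rot": [0,0,0],"jaw": 2.6},
  {"dp": [0,0,-0.5],"delta_rot": [0,0,0],"jaw": 2.6},
])

```text
time: 25.8
ee_pos: [520.9, -50.2, 311.1]
ee_rot: [-3.138, -0.13, 0.003]
force: [-0.5, -0.7, -0.7]
opening: 26.1
```

```bash
python3 ff.py; python3 fl.py w10|head -1
```

```text
t 25.9 z [520.87 -50.21 311.17] F [-0.4  -0.17 -0.36] M [-0.036  0.164 -0.002] open 26.0 tau6 -0.0 q6 1.178
flap phi 0.0197 roll 0.0005 outer z at bx=-104 119.6 z at hinge 104 115.5 bx ext [-46.2  75.8] by ext [-88.4  91.1]
```

Emit:
move_arm([
  {"dp": [0,0,-1.5],"delta_rot": [0,0,0],"jaw": 3},
  {"dp": [0,0,-4],"delta_rot": [0,0,0],"jaw": 5},
  {"dp": [0,0,-8],"delta_rot": [0,0,0],"jaw": 5},
  {"dp": [0,0,-12],"delta_rot": [0,0,0],"jaw": 5},
  {"dp": [0,0,-15],"delta_rot": [0,0,0],"jaw": 5},
  {"dp": [0,0,-15],"delta_rot": [0,0,0],"jaw": 5},
  {"dp": [0,0,-15],"delta_rot": [0,0,0],"jaw": 5},
])

```text
time: 26.7
ee_pos: [521.0, -50.2, 461.7]
ee_rot: [3.139, 0.13, 0.0]
force: [-0.5, -0.2, -0.3]
opening: 49.7
```

```bash
python3 ff.py; python3 fl.py w11; python3 -c "
from h import *
save(ctrl.grab_frame('scene'),'scene9.png')"
```

```text
t 26.8 z [520.71 -50.21 459.99] F [-0.19  0.06 -0.02] M [-0.017  0.114  0.001] open 49.8 tau6 0.0 q6 1.178
flap phi 0.0196 roll 0.0006 outer z at bx=-104 119.5 z at hinge 104 115.4 bx ext [-99.   99.6] by ext [-89.7  92.4]
wing n 540 h [30.4 31.8 33.2] rect [-53.1   1.5] [ 9.3 45.2] 86.7
wing dir bin [-0.999  0.053] k(clockwise)= -1.518 mean [-52.6   1.5]
white -66.1 2.6
skirt n 1275 h 7.915674980044898
```

View pics/w11.png

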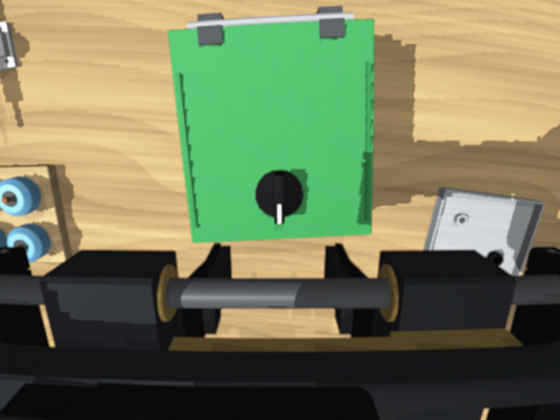

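View pics/scene9.png

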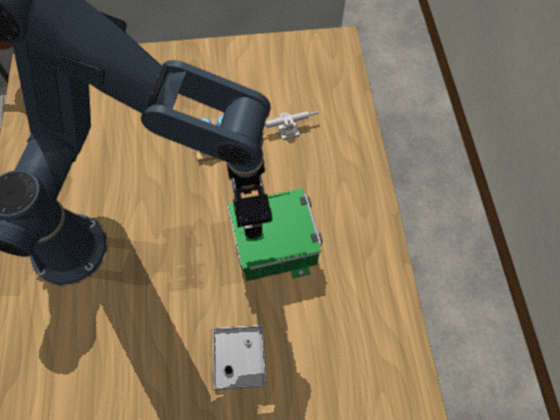

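The wrist view shows the flap shut, with the knob at (280,195) and the white line at (280,213) pointing at the front edge. The scene view shows the truck (288,122), nut (248,343) and cup (228,370) where they were. I'm handing the job in.

```bash
python3 -c "
from rig import ctrl
print(ctrl.finish_job(), ctrl.get_obs()['time'])"
```

```text
the job is handed in; nothing more can be done
the job is handed in; nothing more can be done
```

The flap is shut and held by the tongue, but for a moment I turned the knob slightly too hard against its stop. I handed the job in at about 27 s.

**What I did:** I swung the flap down from about 1.0 rad and pressed on the knob's skirt in small steps. The force rose steeply from about 9 N, which I took as the strike bar. I held it there at 12–13 N and turned the knob clockwise from 0.22 rad until I felt the stop at about 1.62.

**Last checks:**
- **Flap:** it stands at 0.0196 rad after release and stayed there. That is about 1.6 mm above where it was pressed, which matches the tongue's slack under the bar.
- **Knob:** the wing and its white line point at the front edge, at about 1.62 rad.
- **Robot:** it touches nothing.
- **Truck, nut and pivot cup:** they look unmoved in the scene picture. I did not measure them.

**What went wrong:** the first step onto the stop already read 0.32 N·m. I had sent the next 0.02 rad step before looking at that reading. The torque then peaked at about 0.50 N·m at the wrist and 0.54 at the joint, including about 0.04 of knob friction. That is at or just over the 0.5 N·m (18 N) forcing limit. I backed off at once to 0.05 N·m before letting go.

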